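# Hang the kitchen timer on the stand by its snap hook

### The job

Pick up the kitchen timer by the tab on top of its snap hook and clip the hook onto the rod eye of the stand: press the sprung gate against the eye until the rod is inside and the gate has snapped shut. Lower the timer until the rod seats in the crook and, still holding it, tug it down with about 8 N to check that it holds, never pushing or pulling on the eye with more than 15 N. Then let go without letting it drop even a little, and leave everything else on the table where it is.

Things in the scene. Friction and masses are not known exactly. Their poses are not given: they have to be found in the camera images.
- timer: Kitchen timer standing upright, about 0.14 kg: white box 40 (x) x 50 (y) x 50 (z) mm, dial on its -x face, steel snap hook of 7 mm round rod on top, 155 mm high in all. Origin: centre of its underside; z up. The hook lies in the x-z plane: back rod at x = -15.5 mm, arched crook over x = 0, nose at x = +15.5 mm reaching down to z = 102 mm; lower lip at z = 70 mm.
- mouth (a point): Middle of the hook's mouth, on the side with the gate: timer x = +15.5, y = 0, z = 86 mm. The mouth is 32 mm high, between the lip and the nose; a rod enters through it moving towards -x of the timer, pushing the gate in. Inside there are 25 mm between gate and back rod. Axes as the timer's.
- gate (a joint): Angle of the hook's gate (rad): 0 shut, up to 1.5 pushed in. A 5 mm bar, 30 mm long, hinged at timer x = +15.5, z = 70 mm; shut, it points up to the nose; its tip swings towards -x, then down. Spring 0.02 N m shut, plus 0.05 N m per rad: 1 to 9 N at a rod. After a rod has pushed in, the gate shuts only once the rod is over 36 mm from the hinge, so it must also move up towards the crook.
- seat (a point): Point in the timer's hook where the centre line of a 7 mm rod lies when the hook hangs from it: timer x = 0, y = 0, z = 112.5 mm. Axes as the timer's.
- tab (a point): Point to grip on the black flat tab above the crook: timer x = 0, y = 0, z = 141 mm. The tab measures 26 (x) x 12 (y) x 34 (z) mm, from z = 121 to 155 mm of the timer; pinch it across its 12 mm (along y). Axes as the timer's.
- stand: Fixed stand: wooden base 120 x 150 x 12 mm, steel post 18 mm thick with a small hook behind, up to z = 209 mm. Origin: centre of the base's underside; z up. From a black collar on the post a closed level eye of 7 mm steel rod sticks out towards -x of the stand (roughly to the robot): front rod along y, 56 mm long; side rods along x at y = -28 and 28 mm.
- under_rod (a point): Point on the table straight below the middle of the eye's front rod: stand x = -75 mm, y = 0, z = 0; axes as the stand's. The eye is rigid, clamped at a height that is not measured: the rod's centre line lies somewhere from 147 to 165 mm above the table. The hook goes over this rod with its nose towards the post (timer x along stand x).
- salt: White salt shaker 74 mm high, 42 mm wide; bystander. Origin: centre of underside.
- tumbler: Glass tumbler 100 mm high, 72 mm wide; bystander. Origin: centre of underside.
- jar: Amber jar 85 mm high, 60 mm wide; bystander. Origin: centre of underside.
- mug: White mug 90 mm high, 80 mm wide; bystander. Origin: centre of underside.
- bowl: Blue bowl 50 mm high, 150 mm wide; bystander. Origin: centre of underside.
- notebook: White notebook 150 x 210 x 12 mm with a pen on it; bystander. Origin: centre of underside.
- spoon: Steel spoon lying on the table; bystander. Origin: underside of its middle.
- pen: Blue pen 140 mm long, 10 mm thick, lying on the notebook; bystander. Origin: underside of its middle.

How it is judged (in metres and radians):
On the way, in this order (a step that is already met when the one before it is completed fails the run):
1. the gate is pressed well in by the eye's front rod (value of joint gate above 0.5 rad and contact force between timer and stand above 0.5 N and height (world z) of seat above 0.14 m), for 0.05 s.
2. the gate has sprung shut with the rod inside the hook (value of joint gate below 0.08 rad and x of seat in the frame of stand between -0.087 and -0.063 m and height (world z) of seat between 0.14 and 0.19 m), for 0.05 s.
3. the seated hook is tugged down on the eye with over 4 N, gate shut and still held (contact force between timer and stand above 4 N and contact force between the fingers and timer above 1 N and value of joint gate below 0.08 rad and x of seat in the frame of stand between -0.083 and -0.067 m and height (world z) of seat between 0.141 and 0.171 m), for 0.1 s.
At the end, for the whole second after the job is handed in: The timer hangs from the eye's front rod by its snap hook: the rod within 8 mm of the crook's seat along x, between the side rods, seat 141 to 171 mm high, gate shut (below 0.08 rad), the eye bearing the weight, tilted less than 0.25 rad, at rest (below 0.08 m/s) and released (value of joint gate below 0.08 rad and x of seat in the frame of stand between -0.083 and -0.067 m and y of seat in the frame of stand between -0.024 and 0.024 m and height (world z) of seat between 0.141 and 0.171 m and contact force between timer and stand above 0.3 N and angle between timer's own z axis and vertical below 0.25 rad and linear speed of timer below 0.08 m/s and contact force between the fingers and timer below 0.05 N); the robot touches nothing.
It fails at once if the timer is pushed against the stand harder than 18 N (contact force between timer and stand above 18 N).
It fails at once if the timer is let go and drops (faster than 0.15 m/s while not held) (contact force between the fingers and timer below 0.05 N and linear speed of timer above 0.15 m/s).
It fails at once if a bystander is moved more than 20 mm (distance of any of salt, tumbler, jar, mug, bowl, notebook, spoon, pen from where it was at the start of the episode above 0.02 m).
It also fails if it takes over 51 s, if anything falls off the work surface, if the arm or the gripper's body presses on something with over 40 N, if the wrist force passes 120 N, or if a joint passes its speed limit or range.

### The arm

A 6-joint arm with a two-finger parallel gripper is mounted at the origin on the work surface. World frame = base frame: x ahead of the robot, y to its left, z up, the work surface at z = 0. Lengths are in m, angles in degrees, forces in N, time in s.
With the tool pointing down it reaches from about 0.35 to 0.875 m from the base axis. Payload 4.2 kg.
Tool frame: the origin (TCP) lies midway between the tips of the shut fingers; the grasp point (between the pads) lies 19 mm behind it; z points along the fingers, y is the line along which they close (so a half turn about z gives the same grasp; the last joint's range is limited). The gripper opens to 87 mm and grips with 3 to 60 N. Pads are 19 mm wide; open, the fingers measure 117 mm over their backs; the gripper's body (75 mm by 190 mm) begins 51 mm behind the grasp point.
Start: joints at [-54.683, 22.042, 0.453, 0, -68.411, -14.817], TCP at [0.219, -0.585, 0.223] pointing down, gripper open.
Joint ranges: [-179.83, 179.83], [-69.29, 118.12], [-61.27, 80.66], [-181.25, 117.63], [-171.15, -9.14], [-177.46, 177.46]. Speed limits (degrees/s): [159.86, 159.86, 180, 180, 180, 180].

### API

Orientations are given as a 3x3 rotation matrix whose columns are the frame's x, y, z axes.
In Python, from station import r, cams gives the robot as it stands.
- The arm moves only by the tool play_rows, never from a script. Its argument "commands" is text: rows parted by semicolons, each of 6 numbers parted by spaces: the shift along the world's x, y, z normalised to -1 to 1, where 1 is 30 mm, then the turn, a rotation vector about the world's x, y, z normalised to -1 to 1, where 1 is 0.15 rad. A call has 1 to 20 rows; each row shifts and turns the commanded pose from where the row before left it; what a row does not reach is not made up. A row lasts 1/10 s, in which the tool goes at most 50 mm and 8.59 degrees, less where a joint would pass 70% of its speed; a pose out of reach is approached as far as the arm can. A call with a number of a shift or a turn outside -1 to 1 is refused whole. A call with a gripper value outside its range is refused whole. "grip" is the finger opening in mm, from 0 to 87, set as the call begins (left out, the last holds). The fingers move at their own pace and stop on an object; the grip force is fixed at half the most. Time passes only in rows, so rows that do not move let the fingers close. It gives the time, the measured TCP pose, the force, the opening and the grip force at its end, in the units of the state.
- r.sense(): the state, without advancing time (a new reading comes with each control period).
- cams.capture(name): name is "scene" or "side" or "wrist"; returns (picture, depth): 384x512x3 uint8, blue, green, red; 384x512 float32, m along the optical axis (not along the pixel's ray), 0 where there is no reading.
- cams.camera_info(name): a dict with "mtx" (3x3 intrinsics, pixels), "R" (3x3) and "t" (3): a world point X has camera coordinates R X + t. Camera axes: x right, y down, z forward; pixel columns grow to the right and rows downward; lengths in m; the calibration is good to about 2 mm. The wrist camera is an equidistant fisheye: a pixel r from the principal point sees the ray r / f radians off the axis. A picture is of the moment at which its call begins: read the wrist's pose just before it. camera_info takes no time and is no camera call; for the wrist camera it gives the pose at the moment of the call.
- r.finish_job(): hands the job in; it is judged then, once.
The state is a dict: "time_s": time; "joints": joint angles; "joint_velocities": joint speeds; "effort": joint torques, N m; "tcp_pos": TCP position; "ee_rot": TCP orientation; "wrist_force": force on the tool from outside, world axes, zero at the start; "moment": the same for the moment, N m; "gripper_width": opening from 0.0 (shut) to 1.0 (fully open); "gripper_force": force on a finger pad.
Only numpy, scipy, OpenCV 4.12 (cv2) and the standard library are available. Lean on these libraries where they do the work, as an engineer would, in place of code of your own. Each camera call takes 0.05 s, during which the arm holds its last target. There are 200 camera calls.

## Working session

There is one attempt and no reset: what is moved stays moved. The work goes in short steps, Python scripts to look and compute and a tool call to move; the robot and the scene stay as the last step left them, time stands still between calls to the robot, and variables do not carry over. Pictures are saved under pics/ and viewed, at most 10 in all, crops included, and the job is handed in when it is done.

Besides the shell and the picture viewer there is one more tool, called after "Request:" by a JSON object that holds its "name" and its "arguments". play_rows: Moves the arm, as the interface text tells. Scaled input: -1 to 1 covers 30 mm each way for a shift and 0.15 rad each way for a turn. Its arguments: {"type":"object","properties":{"commands":{"type":"string"},"grip":{"type":"number"}},"required":["commands"]}

```bash
mkdir -p pics; cat > h.py <<'E'
import numpy as np,cv2
from station import r,cams
def snap(n,f):
    i=cams.camera_info(n); p,d=cams.capture(n); cv2.imwrite(f'pics/{f}.png',p); np.savez(f'{f}.npz',d=d,K=i['mtx'],R=i['R'],t=i['t'],p=p); return p,d
def load(f): return np.load(f'{f}.npz')
def pt(z,u,v,depth=None):
    K,R,t=z['mtx'] if 'mtx' in z else z['K'],z['R'],z['t']
    d=z['d'][int(v),int(u)] if depth is None else depth
    c=np.array([(u-K[0,2])/K[0,0]*d,(v-K[1,2])/K[1,1]*d,d]); return R.T@(c-np.ravel(t))
def cloud(z):
    K,R,t=z['K'],z['R'],np.ravel(z['t']); d=z['d']; v,u=np.mgrid[:384,:512]
    c=np.stack([(u-K[0,2])/K[0,0]*d,(v-K[1,2])/K[1,1]*d,d],-1); return (c-t)@R
E
python3 - <<'E'
from h import *
a,_=snap('scene','s0'); b,_=snap('side','d0')
cv2.imwrite('pics/both.png',np.hstack([a,b])[:, :]) 
cv2.imwrite('pics/both.png',cv2.resize(np.vstack([a,b]),(800,1200))[:600]) 
print({k:np.round(v,3).tolist() for k,v in r.sense().items() if k in('time_s','tcp_pos','ee_rot','wrist_force')})
E
```

```text
{'time_s': 0.1, 'tcp_pos': [0.219, -0.585, 0.222], 'ee_rot': [[-0.937, -0.35, -0.001], [-0.35, 0.937, 0.002], [0.0, 0.002, -1.0]], 'wrist_force': [0.046, -0.688, 1.114]}
```

View pics/s0.png

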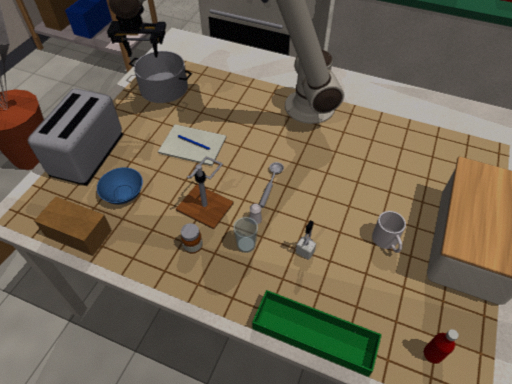

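View pics/d0.png

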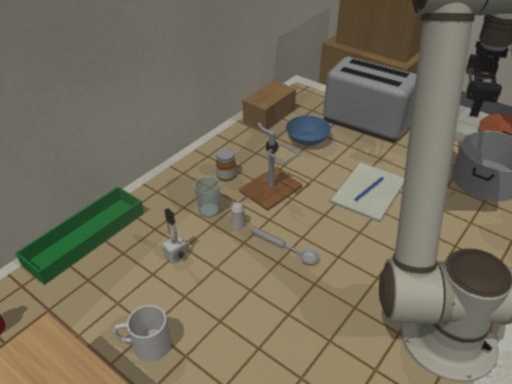

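The scene picture shows the timer at about (305,245), its tab at (309,228), and the stand at (205,195) with its eye at (207,167). The side picture shows the timer at (174,245), the stand base at (270,188) and the eye at (285,155).

```bash
python3 - <<'E'
from h import *
s,d=load('s0'),load('d0')
def crop(z,u,v): return cv2.resize(z['p'][v:v+75,u:u+100],(400,300),interpolation=cv2.INTER_CUBIC)
cv2.imwrite('pics/c1.png',np.vstack([np.hstack([crop(s,260,200),crop(s,155,150)]),np.hstack([crop(d,130,195),crop(d,225,120)])]))
for n,z,bx in(('s',s,(260,200,155,150)),('d',d,(130,195,225,120))):
    X=cloud(z)
    for (u,v) in(bx[:2],bx[2:]):
        C=X[v:v+75,u:u+100].reshape(-1,3); P=z['p'][v:v+75,u:u+100].reshape(-1,3).astype(int)
        print(n,u,v,'zero',(z['d'][v:v+75,u:u+100]==0).sum())
        for lo,hi in((.003,.02),(.03,.045),(.044,.06),(.06,.12),(.12,.14),(.14,.17),(.17,.23)):
            m=(C[:,2]>lo)&(C[:,2]<hi)
            if m.any(): print(lo,hi,m.sum(),np.median(C[m],0).round(3),C[m].min(0).round(3),C[m].max(0).round(3))
E
```

```text
s 260 200 zero 24
0.003 0.02 2673 [0.582 0.19  0.004] [ 0.385 -0.     0.003] [0.761 0.364 0.02 ]
0.03 0.045 61 [0.657 0.199 0.037] [0.577 0.026 0.03 ] [0.663 0.223 0.045]
0.044 0.06 170 [0.645 0.2   0.051] [0.58  0.027 0.045] [0.663 0.223 0.059]
0.06 0.12 68 [0.64  0.196 0.077] [0.573 0.021 0.062] [0.659 0.202 0.12 ]
0.12 0.14 19 [0.65  0.198 0.13 ] [0.633 0.188 0.124] [0.652 0.203 0.14 ]
0.14 0.17 54 [0.644 0.197 0.155] [0.628 0.189 0.141] [0.655 0.204 0.161]
s 155 150 zero 27
0.003 0.02 3863 [ 0.555 -0.196  0.007] [ 0.307 -0.445  0.003] [ 0.728 -0.01   0.02 ]
0.03 0.045 28 [ 0.606 -0.003  0.038] [ 0.594 -0.165  0.03 ] [0.613 0.014 0.045]
0.044 0.06 31 [ 0.604 -0.152  0.052] [ 0.594 -0.168  0.044] [0.615 0.013 0.06 ]
0.06 0.12 250 [ 0.652 -0.001  0.087] [ 0.581 -0.168  0.06 ] [0.734 0.036 0.119]
0.12 0.14 17 [ 0.611 -0.156  0.127] [ 0.602 -0.166  0.121] [ 0.613 -0.152  0.137]
0.14 0.17 197 [ 0.591 -0.151  0.159] [ 0.523 -0.191  0.14 ] [ 0.623 -0.122  0.17 ]
0.17 0.23 100 [ 0.613 -0.161  0.2  ] [ 0.596 -0.171  0.171] [ 0.657 -0.146  0.211]
d 130 195 zero 34
0.003 0.02 616 [0.672 0.14
[... 323 characters left out ...]
.12 ] [0.65  0.204 0.14 ]
0.14 0.17 72 [0.635 0.198 0.151] [0.623 0.189 0.141] [0.649 0.205 0.158]
d 225 120 zero 43
0.003 0.02 1878 [ 0.636 -0.216  0.01 ] [ 0.469 -0.501  0.003] [ 0.937 -0.066  0.02 ]
0.03 0.045 354 [ 0.688 -0.401  0.036] [ 0.589 -0.512  0.03 ] [ 0.843 -0.105  0.045]
0.044 0.06 182 [ 0.711 -0.366  0.049] [ 0.586 -0.511  0.044] [ 0.805 -0.105  0.06 ]
0.06 0.12 244 [ 0.724 -0.146  0.083] [ 0.592 -0.168  0.06 ] [ 0.767 -0.106  0.12 ]
0.12 0.14 13 [ 0.6   -0.157  0.125] [ 0.593 -0.164  0.12 ] [ 0.607 -0.152  0.137]
0.14 0.17 278 [ 0.586 -0.154  0.157] [ 0.522 -0.193  0.14 ] [ 0.621 -0.121  0.169]
0.17 0.23 126 [ 0.603 -0.161  0.196] [ 0.592 -0.172  0.17 ] [ 0.656 -0.151  0.211]
```

View pics/c1.png

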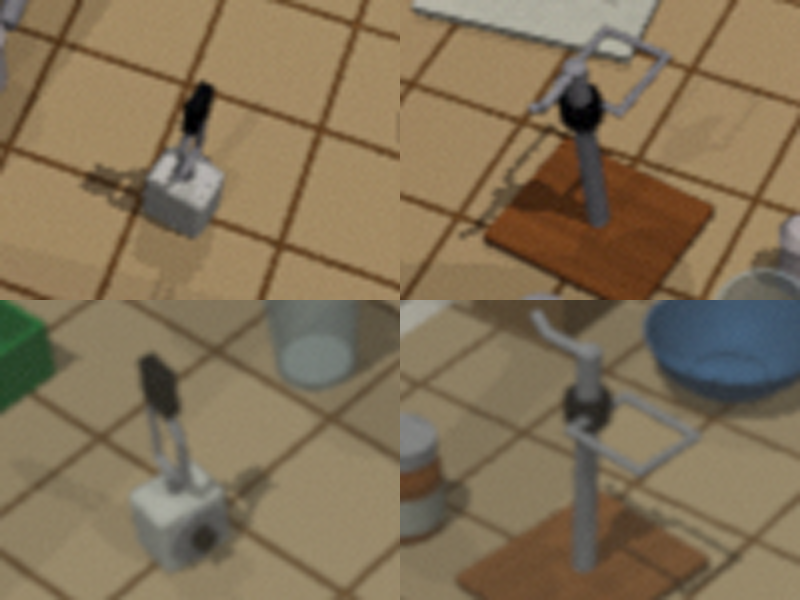

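The crops show the timer's tab, hook and dial (dial on the face towards the robot and the side camera), and the stand's eye pointing roughly at the robot, unobstructed. Next I fit the yaws and positions.

```bash
python3 - <<'E'
from h import *
from scipy.optimize import least_squares
for n,bx in(('s0',(260,200,155,150)),('d0',(130,195,225,120))):
    z=load(n); X=cloud(z); u,v,a,b=bx
    C=X[v:v+75,u:u+100].reshape(-1,3)
    near=np.hypot(C[:,0]-.642,C[:,1]-.2)<.05
    for nm,lo,hi in(('top',.046,.054),('tab',.122,.165)):
        m=near&(C[:,2]>lo)&(C[:,2]<hi); Q=C[m]
        c,sz,an=cv2.minAreaRect(Q[:,:2].astype(np.float32)*1000)
        print(n,nm,m.sum(),np.round(c,1),np.round(sz,1),round(an,1),'zmax',np.round(Q[:,2].max(),4))
    C=X[b:b+75,a:a+100].reshape(-1,3)
    E=C[(C[:,2]>.14)&(C[:,2]<.175)&(np.hypot(C[:,0]-.60,C[:,1]+.16)<.11)]
    # eye model: origin stand (sx,sy,yaw); front rod x=-75,|y|<28 ; sides y=+-28, x -75..-9
    Q=E[np.hypot(E[:,0]-.605,E[:,1]+.16)>.022]
    def dist(p):
        c,s=np.cos(p[2]),np.sin(p[2]); D=Q[:,:2]-p[:2]; x=D@[c,s]; y=D@[-s,c]
        f=np.hypot(x+.075,np.maximum(abs(y)-.028,0)); g=np.hypot(abs(y)-.028,np.maximum(-.075-x,0))
        return np.minimum(f,g)
    best=min((least_squares(dist,[.605,-.16,yw],loss='soft_l1',f_scale=.003) for yw in np.radians([-40,-20,0,20,40])),key=lambda r:r.cost)
    p=best.x; c,s=np.cos(p[2]),np.sin(p[2]); D=Q[:,:2]-p[:2]; fr=(abs(D@[c,s]+.075)<.004)
    print(n,'stand',p[:2].round(4),np.degrees(p[2]).round(1),'rms',np.sqrt((best.fun**2).mean()).round(4),'rod',(p[:2]-.075*np.array([c,s])).round(4),'z',np.percentile(Q[fr,2],[10,50,90]).round(4),np.percentile(Q[:,2],[5,50,95]).round(4),len(Q))
    B=X.reshape(-1,3); P=z['p'].reshape(-1,3).astype(int)
    m=(abs(B[:,2]-.012)<.004)&(P[:,2]-P[:,0]>60)&(P[:,2]<190)&(P[:,1]<100)&(np.hypot(B[:,0]-.6,B[:,1]+.16)<.13)
    if m.sum()>50: c_,sz,an=cv2.minAreaRect(B[m,:2].astype(np.float32)*1000); print('base',m.sum(),np.round(c_,1),np.round(sz,1),round(an,1))
print(r.sense()['joints'])
E
```

```text
s0 top 150 [638.6 196.3] [49.3 42.1] 81.6 zmax 0.054
s0 tab 73 [640.9 196.2] [11.9 27. ] 77.9 zmax 0.1608
s0 stand [ 0.6049 -0.1621] -8.9 rms 0.0024 rod [ 0.5308 -0.1505] z [0.1552 0.1582 0.1606] [0.1549 0.1583 0.162 ] 107
base 906 [ 603.8 -161.7] [149.  120.1] 83.1
d0 top 166 [634.4 196.4] [47.6 41.1] 74.6 zmax 0.0536
d0 tab 122 [635.9 196. ] [13.7 27.4] 82.5 zmax 0.158
d0 stand [ 0.6014 -0.1604] -6.8 rms 0.0028 rod [ 0.527  -0.1515] z [0.1527 0.1561 0.1585] [0.1519 0.1562 0.1592] 160
base 341 [ 601.7 -162.7] [145.2 115.4] 82.5
[-5.46807738e+01  2.20863667e+01  3.88185355e-01 -2.61451882e-02
 -6.84110664e+01 -1.48181642e+01]
```

Request:
{"name": "play_rows", "arguments": {"commands": "0.533 1 0.9 0 0 -0.183;0.533 1 0.9 0 0 -0.183;0.533 1 0.9 0 0 -0.183;0.533 1 0 0 0 -0.183;0.533 1 0 0 0 -0.183;0.533 1 0 0 0 -0.183;0.533 1 0 0 0 -0.183;0.533 1 0 0 0 -0.183;0.533 1 0 0 0 -0.183;0.533 1 0 0 0 -0.183;0.533 1 0 0 0 -0.183;0.533 1 0 0 0 -0.183;0.533 1 0 0 0 -0.183;0.533 1 0 0 0 -0.183;0.533 1 0 0 0 -0.183;0.533 1 0 0 0 -0.183;0.533 1 0 0 0 -0.183;0.533 1 0 0 0 -0.183;0.533 1 0 0 0 -0.183;0.533 1 0 0 0 -0.183", "grip": 60}}

```text
time_s: 2.1
tcp_pos: [0.5389, 0.0159, 0.3032]
ee_rot: [[-0.982, 0.191, -0.001], [0.191, 0.982, -0.0], [0.001, -0.0, -1.0]]
wrist_force: [0.9, 0.3, 0.8]
gripper_width: 0.687
gripper_force: 0.0
```

Request:
{"name": "play_rows", "arguments": {"commands": "0.55 1 0 0 0 0;0.55 1 0 0 0 0;0.55 1 0 0 0 0;0.55 1 0 0 0 0;0.55 1 -0.6 0 0 0;0.55 1 -0.6 0 0 0;0 0 -0.8 0 0 0;0 0 0 0 0 0;0 0 0 0 0 0"}}

```text
time_s: 3.0
tcp_pos: [0.6376, 0.1942, 0.2434]
ee_rot: [[-0.982, 0.19, -0.001], [0.19, 0.982, -0.001], [0.001, -0.001, -1.0]]
wrist_force: [0.1, 0.7, 1.3]
gripper_width: 0.689
gripper_force: 0.0
```

```bash
python3 - <<'E'
from h import *
s=r.sense(); print(s['tcp_pos'],s['ee_rot'].round(3) if hasattr(s['ee_rot'],'round') else s['ee_rot'])
p,d=snap('wrist','w1'); z=load('w1'); print(z['K'],d.shape,(d>0).mean(), -z['R'].T@z['t'].ravel(), z['R'].round(3))
# project expected tab top corners
def proj(X):
    c=z['R']@X+z['t'].ravel(); th=np.arctan2(np.hypot(c[0],c[1]),c[2]); ph=np.arctan2(c[1],c[0]); return (z['K'][:2,2]+z['K'][0,0]*th*np.array([np.cos(ph),np.sin(ph)])).round(1)
cs,sn=np.cos(np.radians(-11)),np.sin(np.radians(-11))
for dx,dy in((13,6),(13,-6),(-13,-6),(-13,6)): print(proj(np.array([.638+(dx*cs-dy*sn)/1e3,.196+(dx*sn+dy*cs)/1e3,.155])))
E
```

```text
[0.63760364 0.19423073 0.24336023] [[-0.982  0.19  -0.001]
 [ 0.19   0.982 -0.001]
 [ 0.001 -0.001 -1.   ]]
[[297.31863964   0.         258.93517549]
 [  0.         297.31863964 188.91534713]
 [  0.           0.           1.        ]] (384, 512) 0.9382476806640625 [0.57156875 0.20700396 0.40500372] [[ 0.19   0.982 -0.001]
 [ 0.951 -0.184  0.249]
 [ 0.245 -0.048 -0.968]]
[268.1 206.4]
[254.5 206.4]
[254.4 177.6]
[268.3 177.6]
```

View pics/w1.png

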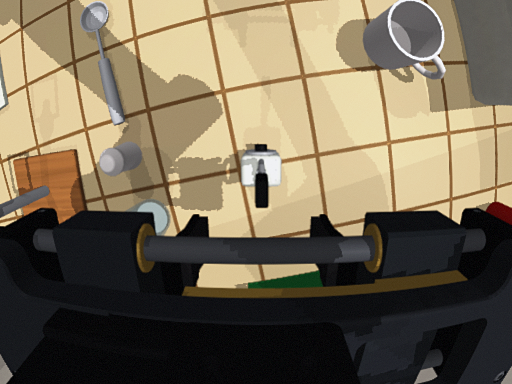

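The wrist view shows the tab at u 254–269, v 170–207. That matches its projected position, and it sits square between the fingers.

Request:
{"name": "play_rows", "arguments": {"commands": "0 0.05 -0.8 0 0 0;0 0 -0.8 0 0 0;0 0 -0.8 0 0 0;0 0 -0.8 0 0 0;0 0 -0.77 0 0 0;0 0 0 0 0 0;0 0 0 0 0 0"}}

```text
time_s: 3.75
tcp_pos: [0.6387, 0.1959, 0.1265]
ee_rot: [[-0.982, 0.19, 0.003], [0.19, 0.982, 0.001], [-0.002, 0.001, -1.0]]
wrist_force: [0.4, 0.4, 1.4]
gripper_width: 0.688
gripper_force: 0.0
```

Request:
{"name": "play_rows", "arguments": {"commands": "0 0 0 0 0 0;0 0 0 0 0 0;0 0 0 0 0 0;0 0 0 0 0 0;0 0 0 0 0 0;0 0 0 0 0 0;0 0 0 0 0 0;0 0 0 0 0 0", "grip": 0}}

```text
time_s: 4.55
tcp_pos: [0.6377, 0.1961, 0.1244]
ee_rot: [[-0.982, 0.19, -0.0], [0.19, 0.982, -0.0], [0.0, -0.0, -1.0]]
wrist_force: [-0.3, -0.3, 0.1]
gripper_width: 0.135
gripper_force: 30.0
```

Request:
{"name": "play_rows", "arguments": {"commands": "0 0 0.5 0 0 0;0 0 0.8 0 0 0;0 0 0.9 0 0 0;0 0 0.9 0 0 0;0 0 0.9 0 0 0;-0.5 -0.5 0 0 0 0.034;-0.92 -0.9 0 0 0 0.034;-0.92 -0.947 0 0 0 0.034;-0.92 -0.947 0 0 0 0.034;-0.92 -0.947 0 0 0 0.034;-0.92 -0.947 0 0 0 0.034;0 -0.947 0 0 0 0.034;0 -0.947 0 0 0 0.034;0 -0.947 0 0 0 0.034;0 -0.947 0 0 0 0.034;0 -0.947 0 0 0 0.034;0 -0.947 0 0 0 0.034"}}

```text
time_s: 6.25
tcp_pos: [0.4842, -0.131, 0.2443]
ee_rot: [[-0.992, 0.129, -0.0], [0.129, 0.992, 0.0], [0.0, 0.0, -1.0]]
wrist_force: [-0.1, 0.1, -1.5]
gripper_width: 0.133
gripper_force: 30.0
```

Request:
{"name": "play_rows", "arguments": {"commands": "0 -0.5 0 0 0 0;0 0 0 0 0 0;0 0 0 0 0 0;0 0 0 0 0 0"}}

```text
time_s: 6.65
tcp_pos: [0.4846, -0.1444, 0.2444]
ee_rot: [[-0.992, 0.129, -0.0], [0.129, 0.992, 0.0], [0.0, 0.0, -1.0]]
wrist_force: [-0.4, 0.0, -1.9]
gripper_width: 0.135
gripper_force: 30.0
```

```bash
python3 - <<'E'
from h import *
s=r.sense(); print(s['tcp_pos'],s['wrist_force'])
a,_=snap('scene','s2'); b,_=snap('side','d2')
A=cv2.resize(a[120:220,140:273],(400,300),interpolation=cv2.INTER_CUBIC);B=cv2.resize(b[75:225,200:400],(800,600),interpolation=cv2.INTER_CUBIC)
cv2.imwrite('pics/d2c.png',B); cv2.imwrite('pics/s2c.png',cv2.resize(a[110:260,120:320],(800,600),interpolation=cv2.INTER_CUBIC))
E
```

```text
[ 0.48461938 -0.1443949   0.24435986] [-0.37670291  0.00269028 -1.94794829]
```

View pics/d2c.png

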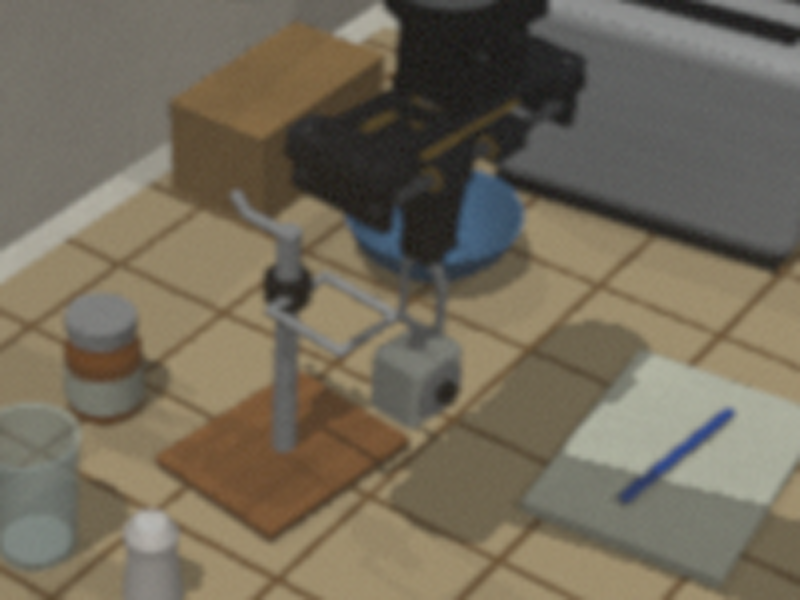

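View pics/s2c.png

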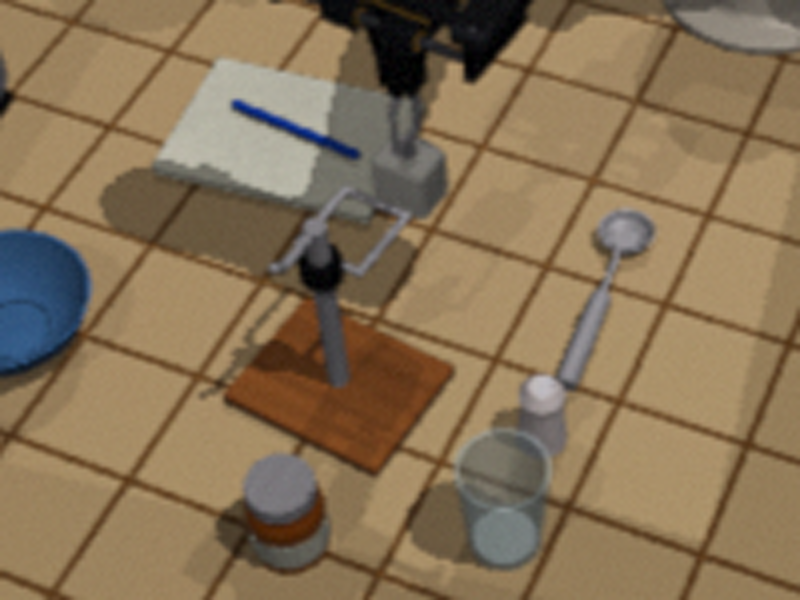

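The timer is held upright with its nose facing the eye's front rod, roughly centred on it. Next I lower it to mouth height and push in.

Request:
{"name": "play_rows", "arguments": {"commands": "0 0 -0.87 0 0 0;0 0 -0.87 0 0 0;0.33 -0.043 0 0 0 0;0.33 -0.043 0 0 0 0;0 0 0 0 0 0;0 0 0 0 0 0;0 0 0 0 0 0"}}

```text
time_s: 7.45
tcp_pos: [0.5051, -0.1476, 0.1931]
ee_rot: [[-0.992, 0.13, 0.002], [0.13, 0.992, -0.0], [-0.002, 0.0, -1.0]]
wrist_force: [-0.1, -0.5, -0.8]
gripper_width: 0.14
gripper_force: 30.0
```

Request:
{"name": "play_rows", "arguments": {"commands": "0.1 -0.013 0 0 0 0;0.1 -0.013 0 0 0 0;0.1 -0.013 0 0 0 0;0.1 -0.013 0 0 0 0;0 0 0 0 0 0"}}

```text
time_s: 7.95
tcp_pos: [0.5161, -0.1492, 0.1916]
ee_rot: [[-0.992, 0.13, -0.002], [0.13, 0.992, 0.0], [0.002, -0.0, -1.0]]
wrist_force: [-2.8, -0.3, -2.4]
gripper_width: 0.134
gripper_force: 30.0
```

Request:
{"name": "play_rows", "arguments": {"commands": "0.1 -0.013 0 0 0 0;0.1 -0.013 0 0 0 0;0 0 0 0 0 0;0 0 0 0 0 0"}}

```text
time_s: 8.35
tcp_pos: [0.5228, -0.1499, 0.1917]
ee_rot: [[-0.992, 0.13, 0.0], [0.13, 0.992, 0.0], [-0.0, 0.0, -1.0]]
wrist_force: [-2.1, -1.5, -4.6]
gripper_width: 0.136
gripper_force: 30.0
```

Request:
{"name": "play_rows", "arguments": {"commands": "0.1 -0.013 0 0 0 0;0.1 -0.013 0 0 0 0;0 0 0 0 0 0;0 0 0 0 0 0;0 0 0 0 0 0"}}

```text
time_s: 8.85
tcp_pos: [0.5293, -0.1507, 0.1923]
ee_rot: [[-0.992, 0.13, 0.002], [0.13, 0.992, -0.0], [-0.002, 0.0, -1.0]]
wrist_force: [-0.0, -0.2, -4.8]
gripper_width: 0.129
gripper_force: 30.0
```

Request:
{"name": "play_rows", "arguments": {"commands": "0 0 -0.1 0 0 0;0 0 -0.1 0 0 0;0 0 -0.1 0 0 0;0 0 -0.1 0 0 0;0 0 0 0 0 0;0 0 0 0 0 0"}}

```text
time_s: 9.45
tcp_pos: [0.5291, -0.1506, 0.18]
ee_rot: [[-0.992, 0.13, 0.001], [0.13, 0.992, 0.0], [-0.001, 0.0, -1.0]]
wrist_force: [-0.1, 0.3, -5.0]
gripper_width: 0.134
gripper_force: 30.0
```

Request:
{"name": "play_rows", "arguments": {"commands": "0 0 -0.07 0 0 0;0 0 -0.07 0 0 0;0 0 -0.07 0 0 0;0 0 -0.07 0 0 0;0 0 0 0 0 0;0 0 0 0 0 0"}}

```text
time_s: 10.05
tcp_pos: [0.5287, -0.1507, 0.172]
ee_rot: [[-0.992, 0.13, 0.001], [0.13, 0.992, -0.0], [-0.001, -0.0, -1.0]]
wrist_force: [-0.3, -0.6, -1.1]
gripper_width: 0.135
gripper_force: 30.0
```

Request:
{"name": "play_rows", "arguments": {"commands": "0 0 -0.03 0 0 0;0 0 0 0 0 0;0 0 0 0 0 0"}}

```text
time_s: 10.35
tcp_pos: [0.5285, -0.1507, 0.171]
ee_rot: [[-0.992, 0.13, 0.0], [0.13, 0.992, -0.0], [-0.0, -0.0, -1.0]]
wrist_force: [-0.9, -0.6, -0.5]
gripper_width: 0.133
gripper_force: 30.0
```

Request:
{"name": "play_rows", "arguments": {"commands": "0 0 -0.03 0 0 0;0 0 0 0 0 0;0 0 0 0 0 0"}}

```text
time_s: 10.65
tcp_pos: [0.5285, -0.1507, 0.17]
ee_rot: [[-0.992, 0.13, -0.0], [0.13, 0.992, -0.0], [0.0, -0.0, -1.0]]
wrist_force: [0.0, 0.4, -0.8]
gripper_width: 0.137
gripper_force: 30.0
```

Request:
{"name": "play_rows", "arguments": {"commands": "0 0 -0.03 0 0 0;0 0 0 0 0 0;0 0 0 0 0 0"}}

```text
time_s: 10.95
tcp_pos: [0.5285, -0.1507, 0.1691]
ee_rot: [[-0.992, 0.13, -0.0], [0.13, 0.992, -0.0], [0.0, -0.0, -1.0]]
wrist_force: [-0.1, 0.5, -0.9]
gripper_width: 0.134
gripper_force: 30.0
```

Request:
{"name": "play_rows", "arguments": {"commands": "0 0 -0.03 0 0 0;0 0 0 0 0 0;0 0 0 0 0 0"}}

```text
time_s: 11.25
tcp_pos: [0.5285, -0.1507, 0.1682]
ee_rot: [[-0.992, 0.13, -0.0], [0.13, 0.992, -0.0], [0.0, -0.0, -1.0]]
wrist_force: [-0.0, 0.4, -0.6]
gripper_width: 0.134
gripper_force: 30.0
```

Request:
{"name": "play_rows", "arguments": {"commands": "0 0 -0.03 0 0 0;0 0 0 0 0 0;0 0 0 0 0 0"}}

```text
time_s: 11.55
tcp_pos: [0.5285, -0.1507, 0.1673]
ee_rot: [[-0.992, 0.13, -0.0], [0.13, 0.992, -0.0], [0.0, -0.0, -1.0]]
wrist_force: [0.8, -0.7, -1.2]
gripper_width: 0.136
gripper_force: 30.0
```

Request:
{"name": "play_rows", "arguments": {"commands": "0 0 -0.02 0 0 0;0 0 0 0 0 0;0 0 0 0 0 0"}}

```text
time_s: 11.85
tcp_pos: [0.5286, -0.1507, 0.1669]
ee_rot: [[-0.992, 0.13, 0.0], [0.13, 0.992, -0.0], [-0.0, -0.0, -1.0]]
wrist_force: [-0.8, -0.2, -0.4]
gripper_width: 0.137
gripper_force: 30.0
```

Request:
{"name": "play_rows", "arguments": {"commands": "0 0 -0.02 0 0 0;0 0 0 0 0 0;0 0 0 0 0 0"}}

```text
time_s: 12.15
tcp_pos: [0.5287, -0.1508, 0.1667]
ee_rot: [[-0.992, 0.129, 0.001], [0.129, 0.992, -0.0], [-0.001, -0.0, -1.0]]
wrist_force: [0.3, 0.6, 3.6]
gripper_width: 0.137
gripper_force: 30.0
```

Request:
{"name": "play_rows", "arguments": {"commands": "0 0 -0.02 0 0 0;0 0 0 0 0 0;0 0 0 0 0 0"}}

```text
time_s: 12.45
tcp_pos: [0.5288, -0.1508, 0.1665]
ee_rot: [[-0.992, 0.129, 0.001], [0.129, 0.992, -0.0], [-0.001, -0.0, -1.0]]
wrist_force: [-2.3, 1.1, 5.3]
gripper_width: 0.136
gripper_force: 30.0
```

Request:
{"name": "play_rows", "arguments": {"commands": "-0.015 0 -0.013 0 0 0;0 0 0 0 0 0;0 0 0 0 0 0;0 0 0 0 0 0"}}

```text
time_s: 12.85
tcp_pos: [0.5288, -0.1508, 0.1665]
ee_rot: [[-0.992, 0.129, 0.002], [0.129, 0.992, -0.001], [-0.002, -0.0, -1.0]]
wrist_force: [-0.3, 0.7, 6.6]
gripper_width: 0.136
gripper_force: 30.0
```

The pull on the eye is about 8 N and the hook holds. I now ease the load off so the eye just bears the weight.

Request:
{"name": "play_rows", "arguments": {"commands": "0 0 -0.01 0 0 0;0 0 0 0 0 0;0 0 0 0 0 0"}}

```text
time_s: 13.15
tcp_pos: [0.5288, -0.1508, 0.1665]
ee_rot: [[-0.992, 0.129, 0.002], [0.129, 0.992, -0.001], [-0.002, -0.0, -1.0]]
wrist_force: [-1.9, 1.3, 8.3]
gripper_width: 0.138
gripper_force: 30.0
```

Request:
{"name": "play_rows", "arguments": {"commands": "0 0 0.025 0 0 0;0 0 0.025 0 0 0;0 0 0 0 0 0;0 0 0 0 0 0"}}

```text
time_s: 13.55
tcp_pos: [0.5287, -0.1508, 0.1667]
ee_rot: [[-0.992, 0.129, 0.001], [0.129, 0.992, -0.0], [-0.001, -0.0, -1.0]]
wrist_force: [0.9, -0.5, 3.0]
gripper_width: 0.133
gripper_force: 30.0
```

```bash
python3 - <<'E'
from h import *
b,_=snap('side','d3'); a,_=snap('scene','s3'); print(r.sense()['wrist_force'])
f=lambda p,u,v:cv2.resize(p[v:v+90,u:u+60],(400,600),interpolation=cv2.INTER_CUBIC)
cv2.imwrite('pics/c3.png',np.hstack([f(b,260,100),f(a,185,115)]))
E
```

```text
[1.76725019 0.62258854 4.27760642]
```

View pics/c3.png

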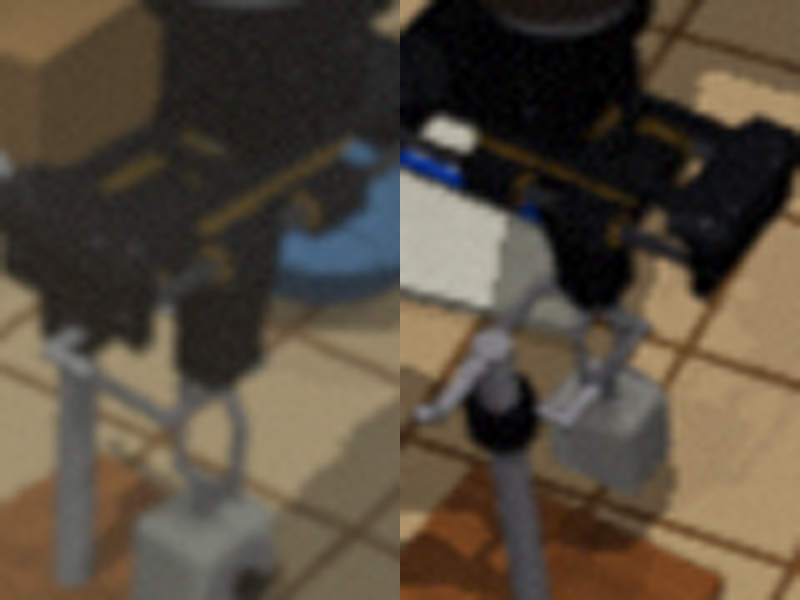

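The rod is up in the crook, with the tab still held and the fingers clear of the eye. I unload a little more and release.

Request:
{"name": "play_rows", "arguments": {"commands": "0 0 0.02 0 0 0;0 0 0 0 0 0;0 0 0 0 0 0;0 0 0 0 0 0"}}

```text
time_s: 14.05
tcp_pos: [0.5284, -0.1507, 0.1668]
ee_rot: [[-0.992, 0.13, 0.001], [0.13, 0.992, 0.0], [-0.001, 0.0, -1.0]]
wrist_force: [1.6, 0.2, 1.6]
gripper_width: 0.135
gripper_force: 30.0
```

Request:
{"name": "play_rows", "arguments": {"commands": "0 0 0 0 0 0;0 0 0 0 0 0;0 0 0 0 0 0;0 0 0 0 0 0;0 0 0 0 0 0;0 0 0 0 0 0", "grip": 36}}

```text
time_s: 14.65
tcp_pos: [0.5279, -0.1507, 0.1669]
ee_rot: [[-0.992, 0.13, -0.0], [0.13, 0.992, 0.0], [0.0, 0.0, -1.0]]
wrist_force: [0.0, -0.4, -0.7]
gripper_width: 0.409
gripper_force: 0.0
```

Request:
{"name": "play_rows", "arguments": {"commands": "0 0 0.1 0 0 0;0 0 0.2 0 0 0;0 0 0.4 0 0 0;0 0 0.6 0 0 0;0 0 0.8 0 0 0;0 0 0.8 0 0 0;0 0 0.6 0 0 0;0 0 0 0 0 0;0 0 0 0 0 0;0 0 0 0 0 0;0 0 0 0 0 0;0 0 0 0 0 0;0 0 0 0 0 0"}}

```text
time_s: 15.95
tcp_pos: [0.5279, -0.1507, 0.2715]
ee_rot: [[-0.992, 0.13, -0.001], [0.13, 0.992, 0.0], [0.001, -0.0, -1.0]]
wrist_force: [-0.1, -0.8, -0.2]
gripper_width: 0.413
gripper_force: 0.0
```

```bash
python3 - <<'E'
from h import *
b,_=snap('side','d4'); a,_=snap('scene','s4'); print(r.sense()['wrist_force'])
f=lambda p,u,v:cv2.resize(p[v:v+90,u:u+60],(400,600),interpolation=cv2.INTER_CUBIC)
cv2.imwrite('pics/c4.png',np.hstack([f(b,260,120),f(a,185,125)]))
E
```

```text
[0.27255715 0.53921068 0.19930654]
```

View pics/c4.png

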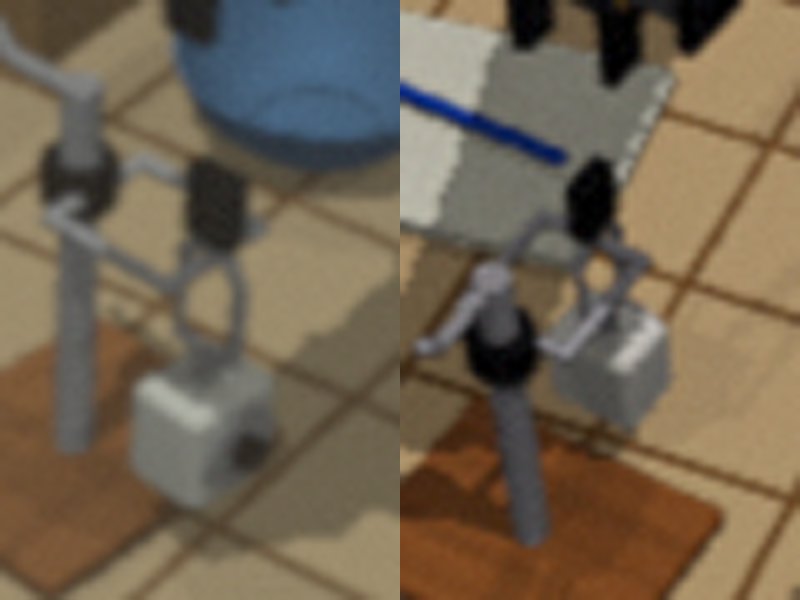

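The timer hangs level from the front rod and the gripper is clear. I let it settle for a second, then hand in.

Request:
{"name": "play_rows", "arguments": {"commands": "0 0 0 0 0 0;0 0 0 0 0 0;0 0 0 0 0 0;0 0 0 0 0 0;0 0 0 0 0 0;0 0 0 0 0 0;0 0 0 0 0 0;0 0 0 0 0 0;0 0 0 0 0 0;0 0 0 0 0 0"}}

```text
time_s: 17.05
tcp_pos: [0.528, -0.1507, 0.272]
ee_rot: [[-0.992, 0.13, 0.0], [0.13, 0.992, -0.0], [-0.0, -0.0, -1.0]]
wrist_force: [-0.1, 0.8, 0.5]
gripper_width: 0.416
gripper_force: 0.0
```

```bash
python3 -c "
from station import r
print(r.finish_job())"
```

```text
the job is handed in; nothing more can be done
None
```

I clipped the timer onto the eye, tugged it down with about 8–10 N, released it hanging level and handed the job in at about 17 s; no verdict came back, and I inferred the gate shutting from the wrist force rather than seeing it.

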